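Stack the lapping plate crosswise

ROBOT

A 7-joint arm with a two-finger parallel gripper is mounted at the origin on the work surface. World frame = base frame: x ahead of the robot, y to its left, z up, the work surface at z = 0. Lengths are in mm, angles in rad, forces in N, time in s.
With the tool pointing down it reaches from about 400 to 875 mm from the base axis. Payload 4.4 kg.
Tool frame: the origin (TCP) lies midway between the tips of the shut fingers; the grasp point (between the pads) lies 19 mm behind it (ctrl.pinch_z is the distance from the TCP to the grasp point, in mm); z points along the fingers, y is the line along which they close (so a half turn about z gives the same grasp; the last joint's range is limited). The gripper opens to 85 mm and grips with 20 to 120 N. Pads are 22 mm wide; open, the fingers measure 114 mm over their backs; the gripper's body (76 mm by 85 mm) begins 54 mm behind the grasp point. The pads swing forward as they close: fully open they stand 13 mm farther back than shut.
Start: joints at [1.089, 0.628, 0.038, 1.517, -0.027, 0.996, -0.02], TCP at [262.577, -594.618, 231.313] pointing down, gripper open.
Joint ranges: [-3.06, 3.06], [-0.37, 2.12], [-1.25, 1.32], [0.18, 2.47], [-1.1, 4.24], [0.23, 1.98], [-2.94, 2.94]. Speed limits (rad/s): [2.57, 2.57, 3.14, 3.14, 3.14, 3.14, 3.14].

INTERFACE

Orientations are given as [roll, pitch, yaw] about the fixed x, y, z axes, in that order (R = Rz(yaw) Ry(pitch) Rx(roll)).
In Python, from cell import read_state, cams, order, ctrl gives the robot as it stands.
- The arm moves only by the tool move_arm, never from a script. Its argument "targets" is text: rows parted by semicolons, each of 7 numbers parted by spaces: the gripper's target within -1 to 1 (fully open at 1, half-way at 0, shut at -1), then the shift along the tool's x, y, z in cm, then the turn, a rotation vector about the tool's x, y, z in degrees. A call has 1 to 5 rows; each row shifts and turns the commanded pose from where the row before left it, along the tool's axes as they then stand; what a row does not reach is not made up. A row lasts 1/12 s, in which the tool goes at most 41.7 mm and 7.16 degrees, less where a joint would pass 70% of its speed; a pose out of reach is approached as far as the arm can. A call with a gripper value outside its range is refused whole. The fingers move at their own pace and stop on an object; the grip force is fixed at half the most. Time passes only in rows, so rows that do not move let the fingers close. It gives the time, the measured TCP pose, the force, the opening and the grip force at its end, in the units of the state.
- read_state(): the state, without advancing time (a new reading comes with each control period).
- cams.get_image(name): name is "scene" or "side" or "wrist"; returns a dict with "color" (480x640x3 uint8, red, green, blue), "fovy" (degrees; the focal length in pixels is half the picture's height over the tangent of half this angle, whatever the lens; pixels are square), "cx", "cy" (the principal point, pixels), "rvec" (rotation vector, rad) and "tvec" (3), from world to camera coordinates, as OpenCV has them. Camera axes: x right, y down, z forward; pixel columns grow to the right and rows downward; lengths in mm; the calibration is good to about 2 mm. The wrist camera is an equidistant fisheye: a pixel r from the principal point sees the ray r / f radians off the axis. A picture is of the moment at which its call begins. There is no depth.
- order.finish_job(): hands the job in; it is judged then, once.
The state is a dict: "clock": time; "qpos": joint angles; "qd": joint speeds; "tau": joint torques, N m; "eef_pos": TCP position; "tool_rot": TCP orientation; "force": force on the tool from outside, world axes, zero at the start; "torque": the same for the moment, N m; "width": finger opening in mm; "gripper_force": force on a finger pad.
Only numpy, scipy, OpenCV 4.12 (cv2) and the standard library are available. Lean on these libraries where they do the work, as an engineer would, in place of code of your own. Each camera call takes 0.05 s, during which the arm holds its last target. There are 200 camera calls.

TASK

On the raised wooden board, slide the metal pot off the red mark and onto the middle of the green mark without lifting or tipping it, so that the way is clear. Then slide the grey lapping plate, without lifting it, to the board's right-hand edge until one end juts well out over it (about 50 mm) and still lies flat; grip the jutting end, and lay the plate, not dropping it, centred and crosswise (at right angles) on top of the blue plate on the stand, and let go. Leave the pot on the green mark, the blue plate where it is, and do not disturb the other things on the bench.

Things in the scene. Friction and masses are not known exactly. Their poses are not given: they have to be found in the camera images.
- platform: raised wooden board fixed to the table, 260 mm (own x, away from the robot) by 320 mm (own y, to the left), top 50 mm above the table; sides upright. Origin: centre of its underside, at table height. Its right-hand edge is the face at own y = -160 mm; the space below and beyond that edge is free for fingers. It is turned by up to 9 degrees; things slide on it with ordinary friction
- red_mark: flat painted red disc, 80 mm diameter, on the board's top, level with it (nothing to bump against); origin at its centre. It and the green mark lie side by side, 120 mm apart along the board's x and both 60 mm in from the board's right-hand edge; which is the nearer to the robot varies. Its own y is the board's y, pointing to the left
- green_mark: flat painted green disc like the red one; the place for the pot
- pot: round open metal pot, empty, straight-sided, 60 mm outside diameter, 58 mm high, walls 4 mm, mass about 0.35 kg; origin at the centre of its underside, z up. Starts upright on the red mark, between the grey plate and the right-hand edge
- grey_plate: flat rigid steel plate, 150 mm long (own x), 60 mm wide (own y), 4 mm thick (z), mass about 0.25 kg; origin at the centre of its underside. Top faced grey. Starts flat on the board, to the left of the red mark and in line with it, its length roughly (within 9 degrees) along the board's y. Its own x then points to the left
- grey_plate_end_a (a point): middle of the grey plate's end at own x = +75 mm, half-way up its thickness
- grey_plate_end_b (a point): middle of the grey plate's other end, own x = -75 mm
- stand: dark wooden block fixed to the table, right of the board: 110 (own x) x 50 x 50 mm high, with a foot 130 x 70 x 6 mm; origin at the centre of its underside
- blue_plate: flat rigid steel plate, 150 mm long (own x), 60 mm wide (own y), 4 mm thick (z), mass about 0.25 kg; origin at the centre of its underside. Top faced blue. Lies loose on the stand, centred, its length along the stand's x and jutting out past it, its top 54 mm above the table. When the grey plate lies crosswise and centred on it, each end of the grey plate juts out 45 mm past it, free below down to the table
- felt_wheel: bystander: grey felt wheel with a brass hub, 52 mm diameter, 16 mm thick, hub 30 mm high; stands flat on the board, in the green mark's lane, left of it. Leave alone
- jar: bystander: amber jar with steel cap, 54 mm diameter, 65 mm high, beyond the board. Leave alone
- mallet: bystander: hammer lying on the table left of the board, about 240 mm long, handle towards its own -x. Leave alone
- brush: bystander: brush lying between the robot and the board, 170 mm long, 20 mm high. Leave alone
- handpiece: bystander: aluminium grinding handpiece, 170 mm long along its x, 26 mm thick, lying beyond the board. Leave alone
- tin: bystander: round tin with a yellow lid, 66 mm diameter, 27 mm high, right and near. Leave alone
- bench_block: bystander: square steel block 70 x 70 x 25 mm, right and far. Leave alone
Mind the look-alikes: they are no part of the job. Leave any purple or turquoise look-alike of the pot alone. There is more than one size of the stand; the job needs the larger.

How it is judged:
By the outcome, as a careful person would: the job done as asked, in the order asked, and still so for the second after the job is handed in, with the robot touching nothing.
It also fails if it takes over 72 s, if anything falls off the work surface, if the arm or the gripper's body presses on something with over 40 N, if the wrist force passes 120 N, or if a joint passes its speed limit or range.

## Working session

There is one attempt and no reset: what is moved stays moved. The work goes in short steps, Python scripts to look and compute and a tool call to move; the robot and the scene stay as the last step left them, time stands still between calls to the robot, and variables do not carry over. Pictures are saved under pics/ and viewed, at most 14 in all, crops included, and the job is handed in when it is done.

Besides the shell and the picture viewer there is one more tool, called after ">>>" as name(argument=value, ...), one argument or row to a line, values as JSON. move_arm: Moves the arm, as the interface text tells. Its arguments: {"type":"object","properties":{"targets":{"type":"string"}},"required":["targets"]}

```bash
mkdir -p pics; cat > h.py <<'E'
import numpy as np, cv2
from cell import read_state, cams, order, ctrl
def shot(n,fn=None):
    d=cams.get_image(n)
    if fn: cv2.imwrite('pics/'+fn,d['color'][:,:,::-1])
    return d
def ray(d,uv,fish=False):
    f=240/np.tan(np.radians(d['fovy'])/2)
    p=(np.atleast_2d(uv).astype(float)-[d['cx'],d['cy']])/f
    if fish:
        r=np.linalg.norm(p,axis=1,keepdims=True)+1e-12
        v=np.hstack([p/r*np.sin(r),np.cos(r)])
    else: v=np.hstack([p,np.ones((len(p),1))])
    R=cv2.Rodrigues(np.array(d['rvec'],float))[0]; t=np.array(d['tvec'],float).ravel()
    return -R.T@t, v@R
def onz(d,uv,z,fish=False):
    o,v=ray(d,uv,fish); return o+v*((z-o[2])/v[:,2:3])
E
python3 - <<'E'
from h import *
a=shot('scene','s1.png');b=shot('side','d1.png');c=shot('wrist','w1.png')
for d in(a,b,c):
    o,v=ray(d,[d['cx'],d['cy']]);print(d['fovy'],o.round(),v.round(2))
s=read_state();print(s['clock'],s['eef_pos'],s['tool_rot'],s['width'],ctrl.pinch_z)
E
```

```text
57.65333394167458 [1109.  408.  982.] [[-0.48 -0.35 -0.8 ]]
48.56693510391483 [ 380.  828. 1051.] [[ 0.13 -0.63 -0.76]]
65.70646984690485 [ 335. -563.  374.] [[-0.28 -0.12 -0.95]]
0.15 [ 262.38230675 -594.19646334  230.62439148] [-3.14019279e+00  2.50480033e-05  4.15822708e-01] 85.21357984401851 18.700000000000003
```

View pics/s1.png

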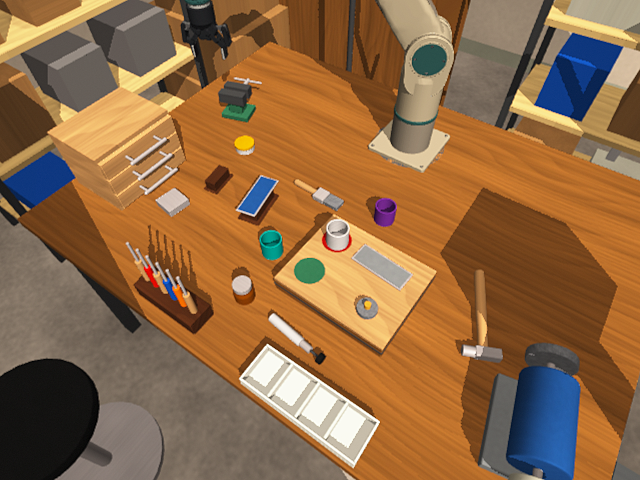

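View pics/d1.png

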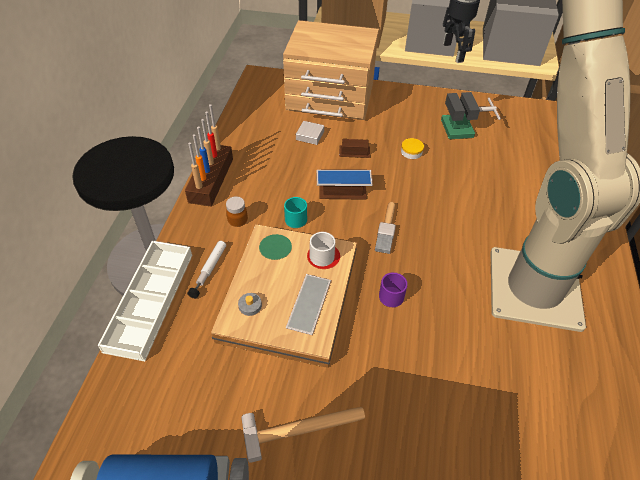

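The scene view shows the pot at (337,235) on red, green mark (310,270), grey plate (382,266), blue plate (258,195) and turquoise pot (271,245). The side view shows the pot at (322,250), green (275,246), grey (310,304), blue (344,178) and turquoise (295,212). I'll segment these next.

```bash
cat > m.py <<'E'
from h import *
def comp(mask,seed):
    n,l,s,c=cv2.connectedComponentsWithStats(mask.astype(np.uint8),connectivity=4)
    k=l[seed[1],seed[0]]
    return (l==k)&mask
def rect(d,m,z,fish=False):
    cn=max(cv2.findContours(m.astype(np.uint8),cv2.RETR_EXTERNAL,cv2.CHAIN_APPROX_NONE)[0],key=len)[:,0]
    P=onz(d,cn,z,fish)[:,:2].astype(np.float32)
    (c,s,a)=cv2.minAreaRect(P)
    if s[0]<s[1]: s=s[::-1];a+=90
    return np.round(c,1),np.round(s,1),round((a+90)%180-90,1)
E
python3 - <<'E'
from m import *
for n,seeds in(('scene',dict(green=(310,270),grey=(382,266),blue=(258,195),turq=(271,238),pot=(330,243))),('side',dict(green=(275,246),grey=(310,304),blue=(344,178),turq=(290,217),pot=(313,254)))):
    d=shot(n);h=cv2.cvtColor(d['color'],cv2.COLOR_RGB2HSV).astype(int);H,S,V=h[...,0],h[...,1],h[...,2]
    for k,s in seeds.items():
        print(n,k,h[s[1],s[0]],end=' ')
        m={'green':(H>60)&(H<85)&(S>90),'blue':(H>98)&(H<125)&(S>100),'turq':(H>80)&(H<97)&(S>120),'grey':(S<50)&(V>90),'pot':(S<60)&(V>70)}[k]
        m=comp(m,s); ys,xs=np.where(m);print(m.sum(),(xs.min(),xs.max(),ys.min(),ys.max()))
        print('   ',rect(d,m,{'green':50,'blue':54,'grey':54,'turq':58,'pot':108}[k]))
    # board
    m=(H>8)&(H<22)&(V>190)&(S<150)
    s={'scene':(340,290),'side':(260,320)}[n];print(h[s[1],s[0]]);m=comp(m,s);print('board',m.sum(),rect(d,m,50))
E
```

```text
scene green [ 71 141 132] 595 (np.int64(294), np.int64(323), np.int64(258), np.int64(282))
    (array([629.2,  38.7]), array([73.9, 72.6]), -55.3)
scene grey [ 23  13 172] 1132 (np.int64(352), np.int64(411), np.int64(245), np.int64(289))
    (array([516.2, 185.2]), array([148.9,  58.9]), 84.7)
scene blue [107 197 171] 607 (np.int64(239), np.int64(275), np.int64(177), np.int64(213))
    (array([ 504.6, -232.5]), array([139.5,  49.5]), 11.4)
scene turq [ 87 255 158] 554 (np.int64(260), np.int64(282), np.int64(230), np.int64(259))
    (array([624.6, -86.2]), array([96.5, 56.6]), 42.3)
scene pot [ 16  29 169] 614 (np.int64(326), np.int64(349), np.int64(219), np.int64(249))
    (array([528.5,  59. ]), array([96. , 58.9]), 34.2)
[ 17 144 235]
board 8417 (array([572.7, 143.1]), array([319.3, 261.1]), 88.2)
side green [ 70 116 130] 612 (np.int64(260), np.int64(290), np.int64(235), np.int64(258))
    (array([630.3,  38.8]), array([74. , 72.5]), 11.6)
side grey [ 25  17 168] 1498 (np.int64(286), np.int64(330), np.int64(274), np.int64(334))
    (array([516.1, 185. ]), array([150.1,  58.6]), 84.8)
side blue [106 171 160] 661 (np.int64(318), np.int64(370), np.int64(171), np.int64(183))
    (array([ 505.3, -233.4]), array([140.5,  47.5]), 11.7)
side turq [ 86 222 154] 608 (np.int64(284), np.int64(306), np.int64(197), np.int64(227))
    (array([606.4, -76.6]), array([105. ,  56.9]), -78.1)
side pot [ 16  30 211] 742 (np.int64(310), np.int64(334), np.int64(232), np.int64(265))
    (array([508.6,  67.8]), array([97.5, 55.7]), -78.4)
[ 17 126 242]
board 9821 (array([572.9, 136.1]), array([339.1, 259.6]), 88.2)
```

>>> move_arm(
  targets="1 0 0 0 0 0 -7.15;1 0 0 0 0 0 -7.15;1 0 0 0 0 0 -7.15;1 0 0 0 0 0 -7.15;1 0 0 0 0 0 -7.15",
)

```text
clock: 0.67
eef_pos: [262.5, -594.5, 231.2]
tool_rot: [-3.141, -0.0, 1.046]
force: [0.4, 0.2, 0.1]
width: 85.5
gripper_force: 0.0
```

>>> move_arm(
  targets="1 0 0 0 0 0 -7.15;1 0 0 0 0 0 -7.15;1 0 0 0 0 0 -7.15;1 0 0 0 0 0 -7.15;1 3.2 1.1 0 0 0 0",
)

```text
clock: 1.08
eef_pos: [269.9, -568.9, 230.6]
tool_rot: [-3.14, 0.005, 1.536]
force: [0.9, -1.1, 0.1]
width: 85.5
gripper_force: 0.0
```

>>> move_arm(
  targets="1 3.2 1.2 0 0 0 0;1 3.2 1.1 0 0 0 0;1 3.2 1.1 0 0 0 0;1 3.2 1.1 0 0 0 0;1 3.2 1.2 0 0 0 0",
)

```text
clock: 1.5
eef_pos: [336.7, -403.4, 231.3]
tool_rot: [-3.142, 0.0, 1.538]
force: [0.7, -0.8, 1.1]
width: 85.5
gripper_force: 0.0
```

>>> move_arm(
  targets="1 3.2 1.2 0 0 0 0;1 3.2 1.1 0 0 0 0;1 3.2 1.1 0 0 0 0;1 3.2 1.1 0 0 0 0;1 3.2 1.2 0 0 0 0",
)

```text
clock: 1.92
eef_pos: [398.8, -245.4, 231.5]
tool_rot: [3.142, 0.0, 1.538]
force: [0.1, -0.4, -0.6]
width: 85.2
gripper_force: 0.0
```

>>> move_arm(
  targets="1 3.2 1.2 0 0 0 0;1 3.2 1.1 0 0 0 0;1 3.2 1.1 0 0 0 0;1 3.2 1.1 0 0 0 0;1 0 0 0 0 0 0",
)

```text
clock: 2.33
eef_pos: [450.6, -112.9, 231.9]
tool_rot: [3.138, -0.004, 1.549]
force: [0.0, 0.2, 0.1]
width: 85.5
gripper_force: 0.0
```

```bash
python3 - <<'E'
from h import *
c=shot('wrist','w2.png');print(c['cx'],c['cy'])
s=read_state();print(s['clock'],s['eef_pos'],s['tool_rot'],s['qpos'])
E
```

```text
312.7338171352419 242.26303261662565
2.3833 [ 449.26922911 -116.45254152  231.64969569] [ 3.14006429e+00 -1.37960389e-03  1.54638845e+00] [ 0.44965988  0.38064341 -0.34442345  2.00960565  0.17744704  0.77828731
 -0.02308706]
```

View pics/w2.png

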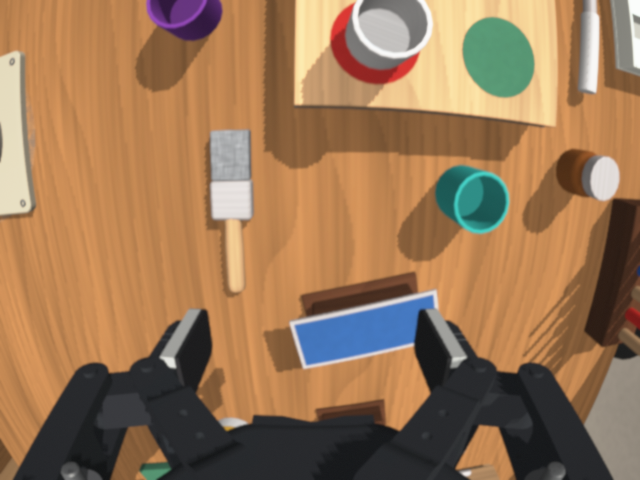

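The wrist view shows red (382,45), pot rim around (390,25), green (498,57), the blue plate (365,330) and the small stand (350,412). I'll get metric values from these.

```bash
python3 - <<'E'
from m import *
d=shot('wrist');h=cv2.cvtColor(d['color'],cv2.COLOR_RGB2HSV).astype(int);H,S,V=h[...,0],h[...,1],h[...,2]
m=comp((H>60)&(H<85)&(S>90),(498,57));print('green',rect(d,m,50,True))
m=comp((H>98)&(H<125)&(S>100),(365,335));print('blue',rect(d,m,54,True))
w=onz(d,[(290,322),(436,291),(303,367)],54,True);print('blue rim corners',w.round(1))
P=onz(d,[(349,25),(358,52),(392,67),(420,54),(432,28)],108,True)[:,:2]
A=np.c_[2*P,np.ones(5)];x=np.linalg.lstsq(A,(P**2).sum(1),rcond=None)[0];print('pot rim',x[:2],np.sqrt(x[2]+x[0]**2+x[1]**2))
print('edge',onz(d,[(296,105),(430,112),(555,126)],50,True).round(1))
print('small stand',onz(d,[(317,410),(384,402)],30,True).round(1))
print('turq',onz(d,[(482,201)],58,True).round(1))
s=read_state();print(s['eef_pos'],s['tool_rot'])
E
```

```text
green (array([629.4,  39.1]), array([76. , 74.4]), -37.4)
blue (array([ 504.7, -234.8]), array([140.2,  50.7]), 11.5)
blue rim corners [[ 424.4 -224.3   54. ]
 [ 570.1 -195.6   54. ]
 [ 435.3 -280.8   54. ]]
pot rim [508.59014457  36.22372905] 30.61318921087123
edge [[437.7 -19.2  50. ]
 [555.7 -24.4  50. ]
 [694.1 -27.   50. ]]
small stand [[ 448.8 -368.5   30. ]
 [ 532.3 -360.1   30. ]]
turq [[ 607.9 -103.9   58. ]]
[ 448.21588524 -118.92486261  231.43214822] [ 3.14136227e+00 -3.35317359e-05  1.54271546e+00]
```

>>> move_arm(
  targets="1 2.3 0.8 0 0 0 0;1 2.3 0.8 0 0 0 0;1 2.3 0.8 0 0 0 0;1 2.3 0.8 0 0 0 0;1 2.3 0.8 0 0 0 0",
)

```text
clock: 2.85
eef_pos: [491.5, -7.8, 231.2]
tool_rot: [-3.141, 0.001, 1.536]
force: [0.1, 0.2, -1.5]
width: 85.1
gripper_force: 0.0
```

>>> move_arm(
  targets="1 2.3 0.8 0 0 0 0;1 2.3 0.9 0 0 0 0;1 0 0 2 0 0 0;1 0 0 2 0 0 0;1 0 0 0 0 0 0",
)

```text
clock: 3.27
eef_pos: [507.6, 36.7, 188.3]
tool_rot: [-3.135, 0.002, 1.537]
force: [-0.7, -1.5, -0.5]
width: 85.7
gripper_force: 0.0
```

```bash
python3 - <<'E'
from h import *
c=shot('wrist','w3.png')
s=read_state();print(s['clock'],s['eef_pos'],s['tool_rot'])
E
```

```text
3.3167 [508.37445632  36.81711876 189.84105152] [-3.13702190e+00  1.59234838e-03  1.53681148e+00]
```

View pics/w3.png

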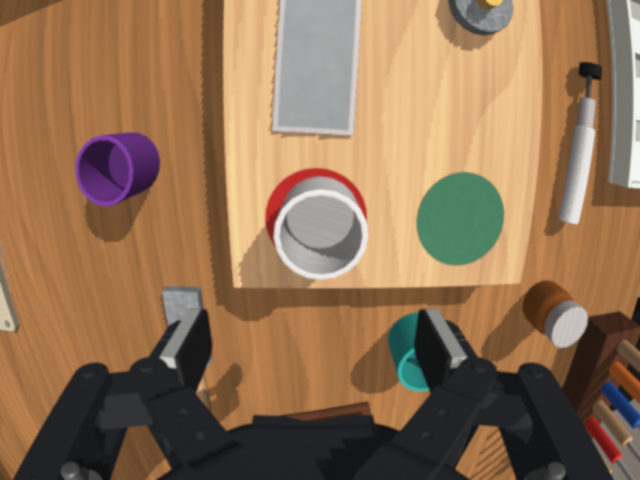

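The wrist view shows the pot rim centred at (321,234), the green disc at (460,218), the board's right edge at row 286, and the grey plate's near end at row 132.

```bash
cat >> m.py <<'E'
def circ(P):
    A=np.c_[2*P,np.ones(len(P))];x=np.linalg.lstsq(A,(P**2).sum(1),rcond=None)[0];return x[:2].round(1),np.sqrt(x[2]+x[0]**2+x[1]**2).round(1)
E
python3 - <<'E'
from m import *
d=shot('wrist');h=cv2.cvtColor(d['color'],cv2.COLOR_RGB2HSV).astype(int);H,S,V=h[...,0],h[...,1],h[...,2]
m=comp((H>60)&(H<85)&(S>90),(460,218));print('green',rect(d,m,50,True))
print('pot rim',circ(onz(d,[(275,233),(287,264),(321,278),(356,262),(367,233)],108,True)[:,:2]))
red=((H<5)|(H>174))&(S>180);ys,xs=np.where(red[140:290,240:400]);print('red x',xs.min()+240,xs.max()+240,ys.min()+140)
print(onz(d,[(266,215),(366,215),(318,168)],50,True).round(1))
print('edge',onz(d,[(234,287),(370,286),(520,284)],50,True).round(1))
print('grey end',onz(d,[(273,132),(352,135)],54,True).round(1))
s=read_state();print(s['eef_pos'],s['tool_rot'])
E
```

```text
green (array([629.9,  39.7]), array([76.5, 76.3]), 44.9)
pot rim (array([513.5,  46.6]), np.float64(29.2))
red x 266 363 169
[[471.3  47.2  50. ]
 [550.   44.6  50. ]
 [513.3  82.7  50. ]]
edge [[439.  -14.5  50. ]
 [554.3 -17.   50. ]
 [699.9 -24.1  50. ]]
grey end [[480.8 111.7  54. ]
 [539.4 107.5  54. ]]
[509.47526656  37.17743866 191.03071877] [-3.13983181e+00  9.35646299e-04  1.53675435e+00]
```

>>> move_arm(
  targets="1 0.6 0.3 2.5 0 0 0;1 0 0 2.5 0 0 0;1 0 0 2.5 0 0 0;1 0 0 2.5 0 0 0;1 0 0 2.3 0 0 0",
)

```text
clock: 3.78
eef_pos: [514.3, 43.5, 68.5]
tool_rot: [3.139, 0.0, 1.537]
force: [0.4, -1.4, 0.5]
width: 85.2
gripper_force: 0.0
```

>>> move_arm(
  targets="0.45 0 0 0 0 0 0;0.4 0 0 0 0 0 0;0.3 0 0 0 0 0 0;0 0 0 0 0 0 0;0 0 0 0 0 0 0",
)

```text
clock: 4.2
eef_pos: [514.2, 44.5, 69.8]
tool_rot: [3.139, -0.0, 1.538]
force: [-0.6, -0.3, -2.7]
width: 57.7
gripper_force: 64.7
```

>>> move_arm(
  targets="0 0 0 0 0 0 0;0 0 0 0 0 0 0;0 0 0 0 0 0 0",
)

```text
clock: 4.45
eef_pos: [514.2, 44.6, 69.7]
tool_rot: [3.139, 0.0, 1.539]
force: [-0.5, -1.0, 7.0]
width: 57.5
gripper_force: 66.1
```

>>> move_arm(
  targets="0 0 0.8 0 0 0 0;0 0 1.5 0 0 0 0;0 0 1.5 0 0 0 0;0 -0.1 1.5 0 0 0 0;0 0 1.5 0 0 0 0",
)

```text
clock: 4.87
eef_pos: [575.8, 41.7, 69.9]
tool_rot: [-3.133, 0.002, 1.541]
force: [-5.7, -0.3, 8.0]
width: 57.7
gripper_force: 66.2
```

>>> move_arm(
  targets="0 0 1.5 0 0 0 0;0 0 1.5 0 0 0 0;0 0 1 0 0 0 0;0 0 0.7 0 0 0 0;0 0 0 0 0 0 0",
)

```text
clock: 5.28
eef_pos: [626.3, 40.3, 69.8]
tool_rot: [-3.138, 0.001, 1.539]
force: [-7.0, 0.6, 11.9]
width: 57.7
gripper_force: 66.8
```

```bash
python3 - <<'E'
from h import *
c=shot('wrist');d=shot('side');e=shot('scene')
im=np.vstack([c['color'][150:390,160:480],d['color'][170:330,200:413][:, :320]*0 if 0 else cv2.resize(d['color'][190:290,220:353],(320,240))])
im=np.hstack([im,np.vstack([cv2.resize(e['color'][210:310,260:393],(320,240)),np.zeros((240,320,3),np.uint8)])])
cv2.imwrite('pics/c4.png',im[:,:,::-1])
s=read_state();print(s['clock'],s['eef_pos'],s['tool_rot'],s['force'],s['width'])
E
```

```text
5.4333 [626.29800675  40.34811564  69.73132867] [-3.13869293e+00  4.70802947e-04  1.53908112e+00] [-6.31382357 -0.04380966 10.95927889] 57.91099530861451
```

View pics/c4.png

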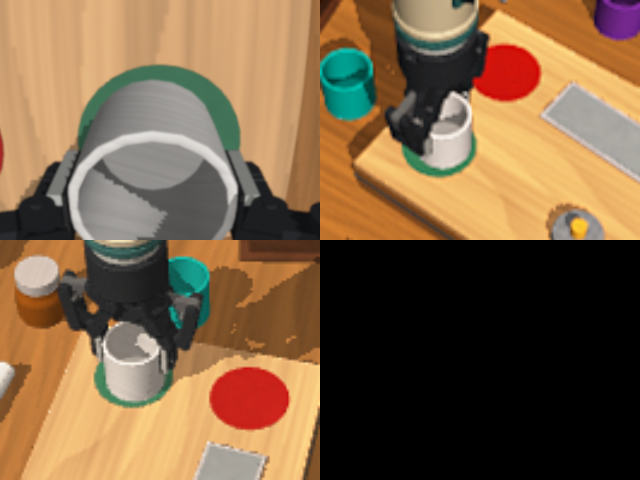

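The composite shows the pot on green, slightly towards the red side. I'll nudge it 3.5 mm, release and check.

>>> move_arm(
  targets="0 0 0.2 0 0 0 0;0 0 0.2 0 0 0 0;0 0 0 0 0 0 0;0.6 0 0 0 0 0 0;1 0 0 0 0 0 0",
)

```text
clock: 5.85
eef_pos: [632.5, 40.0, 69.1]
tool_rot: [3.14, -0.0, 1.539]
force: [0.2, 0.5, 0.4]
width: 78.4
gripper_force: 0.0
```

>>> move_arm(
  targets="1 0 0 0 0 0 0;1 0 0 -2 0 0 0;1 0 0 -3 0 0 0;1 0 0 -3 0 0 0;1 0 0 -4 0 0 0",
)

```text
clock: 6.27
eef_pos: [630.8, 39.5, 187.6]
tool_rot: [-3.138, 0.0, 1.539]
force: [0.1, -0.3, 0.2]
width: 85.9
gripper_force: 0.0
```

>>> move_arm(
  targets="1 0 0 0 0 0 0;1 0 0 0 0 0 0",
)

```text
clock: 6.43
eef_pos: [634.2, 40.1, 191.1]
tool_rot: [3.135, -0.001, 1.538]
force: [-0.4, -0.3, -0.9]
width: 85.3
gripper_force: 0.0
```

```bash
python3 - <<'E'
from m import *
d=shot('wrist','w5.png');h=cv2.cvtColor(d['color'],cv2.COLOR_RGB2HSV).astype(int);H,S,V=h[...,0],h[...,1],h[...,2]
R=cv2.Rodrigues(np.array(d['rvec'],float))[0]
def proj(X):
    v=(R@X.T).T+np.array(d['tvec']).ravel();f=240/np.tan(np.radians(d['fovy'])/2)
    th=np.arctan2(np.hypot(v[:,0],v[:,1]),v[:,2]);p=v[:,:2]/np.hypot(v[:,0],v[:,1])[:,None]*th[:,None]*f
    return p+[d['cx'],d['cy']]
a=np.linspace(0,6.28,60);g=np.c_[629.8+40*np.cos(a),39.5+40*np.sin(a),50+0*a];r=np.c_[629.8+30*np.cos(a),39.5+30*np.sin(a),108+0*a]
im=d['color'][:,:,::-1].copy()
for X,c in((g,(0,255,255)),(r,(0,0,255))): cv2.polylines(im,[proj(X).round().astype(np.int32)],True,c,1)
cv2.imwrite('pics/w5o.png',im)
m=(H>60)&(H<85)&(S>90);ys,xs=np.where(m[100:260]);print(xs.min(),xs.max(),ys.min()+100)
s=read_state();print(s['clock'],s['eef_pos'],s['tool_rot'],s['force'])
E
```

```text
257 352 179
6.4833 [632.68272699  39.72112157 189.11736798] [ 3.13943291e+00 -3.76073103e-05  1.53845833e+00] [-0.06927606 -0.42877508  0.28661732]
```

View pics/w5o.png

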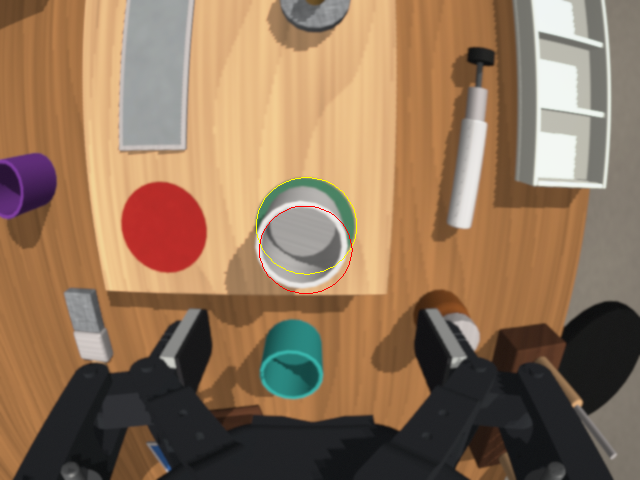

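>>> move_arm(
  targets="0.7 2 -1.7 0 0 0 0;0.7 2 -1.7 0 0 0 0;0.7 2 -1.7 0 0 0 0;0.7 2 -1.7 0 0 0 0;0.7 2 -1.7 0 0 0 0",
)

```text
clock: 6.9
eef_pos: [548.5, 142.9, 186.5]
tool_rot: [-3.139, 0.001, 1.539]
force: [0.8, 0.4, 0.6]
width: 72.6
gripper_force: 0.0
```

>>> move_arm(
  targets="0.7 2 -1.7 0 0 0 0;0.7 2 -1.7 0 0 0 0;0.7 0 0 3 0 0 3.4;0.7 0 0 3 0 0 0;0.7 0 0 0 0 0 0",
)

```text
clock: 7.32
eef_pos: [513.0, 182.0, 122.7]
tool_rot: [-3.131, 0.006, 1.481]
force: [-1.3, -1.0, -1.1]
width: 72.4
gripper_force: 0.0
```

>>> move_arm(
  targets="0.7 0 0 3 0 0 0;0.7 0 0 0 0 0 0",
)

```text
clock: 7.48
eef_pos: [514.8, 182.0, 94.6]
tool_rot: [-3.134, 0.004, 1.48]
force: [-1.1, -0.6, -0.2]
width: 72.9
gripper_force: 0.0
```

```bash
python3 - <<'E'
from m import *
d=shot('wrist','w6.png');h=cv2.cvtColor(d['color'],cv2.COLOR_RGB2HSV).astype(int);H,S,V=h[...,0],h[...,1],h[...,2]
s=read_state();print(s['clock'],s['eef_pos'],np.degrees(s['tool_rot']),s['width'])
E
```

```text
7.5333 [515.60905141 182.35696726  96.48785055] [-1.79686939e+02  1.79222783e-01  8.47664185e+01] 72.64197372322336
```

View pics/w6.png

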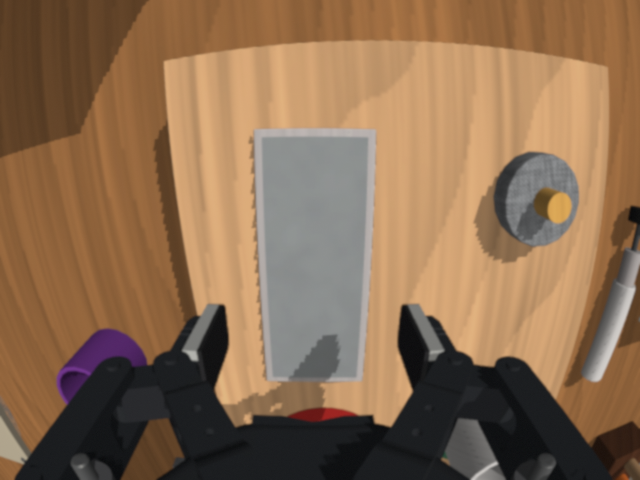

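The wrist view shows the plate (columns 255–375) centred between the fingers and parallel to them. I'll descend.

>>> move_arm(
  targets="0.7 0 0 2 0 0 0;0.7 0 0 2 0 0 0;0.7 0 0 0.8 0 0 0;0.7 0 0 0 0 0 0",
)

```text
clock: 7.87
eef_pos: [517.0, 183.0, 49.9]
tool_rot: [-3.14, 0.001, 1.479]
force: [-0.3, 0.8, -0.3]
width: 72.8
gripper_force: 0.0
```

>>> move_arm(
  targets="0.7 0 0 0.2 0 0 0;0.7 0 0 0 0 0 0",
)

```text
clock: 8.03
eef_pos: [518.3, 183.9, 49.4]
tool_rot: [3.14, -0.001, 1.479]
force: [-0.0, -0.6, 0.4]
width: 72.6
gripper_force: 0.0
```

>>> move_arm(
  targets="0.7 0 0 0.2 0 0 0;0.7 0 0 0 0 0 0",
)

```text
clock: 8.2
eef_pos: [518.0, 183.8, 47.0]
tool_rot: [3.14, -0.001, 1.479]
force: [-0.4, 0.2, 0.3]
width: 72.4
gripper_force: 0.0
```

>>> move_arm(
  targets="0.7 0 0 0.2 0 0 0;0.7 0 0 0 0 0 0",
)

```text
clock: 8.37
eef_pos: [517.6, 183.6, 44.4]
tool_rot: [3.141, -0.0, 1.48]
force: [-0.2, 0.6, 0.2]
width: 72.6
gripper_force: 0.0
```

>>> move_arm(
  targets="0.7 0 0 0.1 0 0 0;0.7 0 0 0 0 0 0",
)

```text
clock: 8.53
eef_pos: [517.5, 183.6, 43.2]
tool_rot: [-3.142, 0.0, 1.48]
force: [-0.1, -0.3, -0.4]
width: 72.7
gripper_force: 0.0
```

>>> move_arm(
  targets="0.7 0 0 0.1 0 0 0;0.7 0 0 0 0 0 0",
)

```text
clock: 8.7
eef_pos: [517.4, 183.6, 42.2]
tool_rot: [-3.141, 0.0, 1.48]
force: [0.2, -0.3, 0.2]
width: 72.5
gripper_force: 0.0
```

>>> move_arm(
  targets="0.7 0 0 0.1 0 0 0;0.7 0 0 0 0 0 0",
)

```text
clock: 8.87
eef_pos: [517.6, 183.7, 41.6]
tool_rot: [3.141, 0.0, 1.48]
force: [-0.3, 0.5, 4.5]
width: 72.6
gripper_force: 1.8
```

>>> move_arm(
  targets="0.7 0 0 0.1 0 0 0;0.7 0 0 0 0 0 0",
)

```text
clock: 9.03
eef_pos: [517.6, 183.7, 41.5]
tool_rot: [3.141, 0.0, 1.48]
force: [-2.3, -0.7, 12.3]
width: 72.6
gripper_force: 6.3
```

>>> move_arm(
  targets="0.7 0 0 0.1 0 0 0;0.7 0 0 0 0 0 0",
)

```text
clock: 9.2
eef_pos: [517.6, 183.7, 41.5]
tool_rot: [3.141, 0.0, 1.48]
force: [-4.6, -2.9, 21.6]
width: 72.7
gripper_force: 10.8
```

>>> move_arm(
  targets="0.7 0 0 -0.7 0 0 0;0.7 0 0 0 0 0 0;0.5 0 0 0 0 0 0;0.4 0 0 0 0 0 0;0.3 0 0 0 0 0 0",
)

```text
clock: 9.62
eef_pos: [516.9, 183.6, 46.7]
tool_rot: [-3.141, 0.001, 1.48]
force: [-4.1, -1.0, 12.0]
width: 57.1
gripper_force: 61.3
```

>>> move_arm(
  targets="0.2 0 0 0 0 0 0;0.1 0 0 0 0 0 0;0.1 0 0 0 0 0 0",
)

```text
clock: 9.87
eef_pos: [516.9, 183.6, 46.7]
tool_rot: [-3.141, 0.001, 1.48]
force: [-2.3, 0.2, 10.2]
width: 56.9
gripper_force: 61.3
```

>>> move_arm(
  targets="0.1 0 0 0 0 0 -1.7;0.1 0 0 0 0 0 -1.7;0.1 -0.5 0 0 0 0 0;0.1 -1 0 0 0 0 0;0.1 -1.5 0 0 0 0 0",
)

```text
clock: 10.28
eef_pos: [517.8, 158.3, 46.9]
tool_rot: [3.138, -0.006, 1.542]
force: [0.8, 5.5, 5.3]
width: 57.0
gripper_force: 63.0
```

>>> move_arm(
  targets="0.1 -1.5 0 0 0 0 0;0.1 -1.5 0 0 0 0 0;0.1 -1.5 0 0 0 0 0;0.1 -1.5 0 0 0 0 0;0.1 -1.5 0 0 0 0 0",
)

```text
clock: 10.7
eef_pos: [515.7, 81.4, 46.9]
tool_rot: [3.138, -0.005, 1.541]
force: [0.4, 5.3, 6.6]
width: 57.0
gripper_force: 63.2
```

>>> move_arm(
  targets="0.1 -1.5 0 0 0 0 0;0.1 -1.5 0 0 0 0 0;0.1 -1.5 0 0 0 0 0;0.1 -1 0 0 0 0 0;0.1 -0.8 0 0 0 0 0",
)

```text
clock: 11.12
eef_pos: [513.7, 17.7, 46.8]
tool_rot: [3.138, -0.004, 1.539]
force: [0.1, 5.7, 7.1]
width: 56.7
gripper_force: 63.3
```

>>> move_arm(
  targets="0.1 0 0 0 0 0 0;0.1 0 0 0 0 0 0",
)

```text
clock: 11.28
eef_pos: [513.6, 16.0, 46.8]
tool_rot: [3.139, -0.001, 1.538]
force: [1.3, 0.4, 8.2]
width: 57.1
gripper_force: 63.4
```

>>> move_arm(
  targets="0.1 -0.4 0 0 0 0 0;0.1 -0.4 0 0 0 0 0;0.1 0 0 0 0 0 0;0.1 0 0 0 0 0 0;0.5 0 0 0 0 0 0",
)

```text
clock: 11.7
eef_pos: [512.4, 8.5, 46.3]
tool_rot: [3.141, -0.001, 1.54]
force: [0.2, -0.3, -0.7]
width: 64.1
gripper_force: 0.0
```

>>> move_arm(
  targets="0.7 0 0 0 0 0 0;0.7 0 0 0 0 0 0;0.7 0 0 -3 0 0 0;0.7 0 0 -4 0 0 0;0.7 0 0 -4 0 0 0",
)

```text
clock: 12.12
eef_pos: [510.5, 7.5, 156.3]
tool_rot: [-3.137, 0.0, 1.539]
force: [1.4, 0.1, -0.2]
width: 72.5
gripper_force: 0.0
```

>>> move_arm(
  targets="0.7 -2 0 0 0 0 0;0.7 -2.8 0 0 0 0 0;0.7 0 0 0 0 0 0;0.7 0 0 0 0 0 0",
)

```text
clock: 12.45
eef_pos: [509.8, -42.6, 156.0]
tool_rot: [-3.141, 0.001, 1.535]
force: [-0.0, -0.1, 0.1]
width: 72.4
gripper_force: 0.0
```

```bash
python3 - <<'E'
from m import *
d=shot('wrist','w7.png')
a=shot('scene','s7.png')
s=read_state();print(s['clock'],s['eef_pos'],np.degrees(s['tool_rot']),s['width'])
E
```

```text
12.55 [510.05916305 -39.97704106 155.94512581] [-1.79956149e+02 -2.61218225e-02  8.81591085e+01] 72.3079087185477
```

View pics/w7.png

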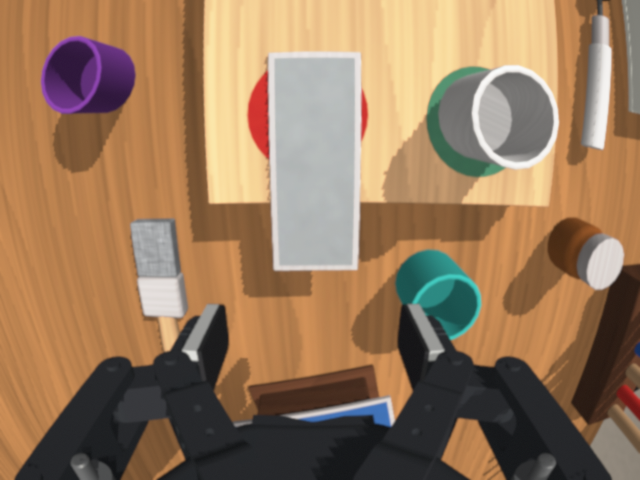

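The wrist view shows the plate (corners (269,53), (359,53), (274,271), (358,270)) flat and jutting past the board edge at row 204.

```bash
python3 - <<'E'
from m import *
d=shot('wrist')
w=onz(d,[(269,53),(360,53),(274,271),(358,270)],54,True);print(w.round(1),w.mean(0).round(1))
print('edge',onz(d,[(235,204),(400,205)],50,True).round(1))
s=read_state();print(s['eef_pos'],np.degrees(s['tool_rot']))
E
```

```text
[[485.8  88.6  54. ]
 [544.6  86.9  54. ]
 [481.6 -61.5  54. ]
 [541.6 -62.7  54. ]] [513.4  12.8  54. ]
edge [[456.9 -12.5  50. ]
 [571.6 -16.8  50. ]]
[510.15400185 -39.42345686 155.93773758] [-1.79958314e+02 -3.77861455e-02  8.82210117e+01]
```

>>> move_arm(
  targets="0.7 0 0 3 0 0 0;0.7 0 0 3 0 0 0;0.7 0 0 3 0 0 0;0.7 0 0 2.2 0 0 0;0.7 0 0 1 0 0 0",
)

```text
clock: 13.02
eef_pos: [508.5, -38.9, 31.4]
tool_rot: [-3.137, -0.001, 1.541]
force: [0.3, -0.0, 1.2]
width: 72.7
gripper_force: 0.0
```

>>> move_arm(
  targets="0.7 0 0 0 0 0 0;0.5 0 0 0 0 0 0;0.3 0 0 0 0 0 0;0.1 0 0 0 0 0 0;0 0 0 0 0 0 0",
)

```text
clock: 13.43
eef_pos: [511.2, -39.8, 35.6]
tool_rot: [3.139, -0.001, 1.539]
force: [0.6, 1.8, 2.7]
width: 58.2
gripper_force: 64.2
```

>>> move_arm(
  targets="-0.3 0 0 0 0 0 0;-0.3 0 0 0 0 0 0;-0.3 0 0 0 0 0 0",
)

```text
clock: 13.68
eef_pos: [511.2, -39.8, 35.1]
tool_rot: [3.14, -0.001, 1.539]
force: [0.1, 1.4, 5.9]
width: 57.6
gripper_force: 64.5
```

>>> move_arm(
  targets="-0.3 0 0 -0.3 0 0 0;-0.3 0 0 -0.6 0 0 0;-0.3 0 0 -1 0 0 0;-0.3 0 0 -1.2 0 0 0;-0.3 0 0 -1.2 0 0 0",
)

```text
clock: 14.1
eef_pos: [510.0, -40.7, 78.1]
tool_rot: [-3.141, 0.001, 1.538]
force: [0.1, -0.3, -1.8]
width: 57.8
gripper_force: 64.5
```

>>> move_arm(
  targets="-0.3 0 0 -1.2 0 0 0;-0.3 0 0 -1 0 0 0;-0.3 0 0 -0.6 0 0 0;-0.3 0 0 0 0 0 0",
)

```text
clock: 14.43
eef_pos: [511.2, -40.6, 106.8]
tool_rot: [3.139, 0.0, 1.538]
force: [-0.2, 0.7, -1.2]
width: 57.7
gripper_force: 64.5
```

```bash
python3 - <<'E'
from m import *
d=shot('wrist','w8.png');e=shot('side')
im=np.hstack([cv2.resize(d['color'],(400,300)),cv2.resize(e['color'][140:300,230:443],(400,300))])
cv2.imwrite('pics/c8.png',im[:,:,::-1])
s=read_state();print(s['clock'],s['eef_pos'],np.degrees(s['tool_rot']),s['force'],s['torque'])
E
```

```text
14.5333 [510.260093   -40.49293864 105.39302766] [1.79996783e+02 1.10295863e-02 8.81546453e+01] [-0.58823404  0.97246703 -3.16199925] [-0.11400019  0.03716287 -0.0219477 ]
```

View pics/c8.png

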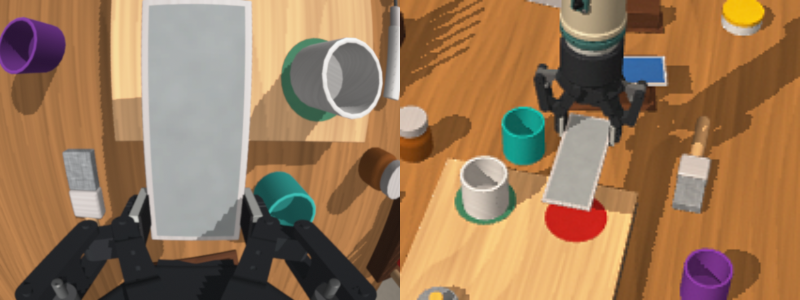

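```bash
python3 - <<'E'
from m import *
d=shot('wrist');h=cv2.cvtColor(d['color'],cv2.COLOR_RGB2HSV).astype(int)
m=comp((h[...,1]<50)&(h[...,2]>90),(310,150))
for y in (10,30,200,300,350,370):
    xs=np.where(m[y])[0];P=onz(d,[(xs.min(),y),(xs.max()+1,y)],124.5,True);print(y,xs.min(),xs.max(),P[:,:2].round(1).tolist(),np.linalg.norm(P[1]-P[0]).round(1))
ys=np.where(m[:,310])[0];print(ys.min(),ys.max(),onz(d,[(310,ys.min()),(310,ys.max())],124.5,True).round(1))
E
```

```text
10 228 402 [[485.7, 80.3], [544.1, 78.6]] 58.4
30 227 402 [[485.2, 72.9], [543.7, 71.2]] 58.5
200 228 398 [[482.6, 14.2], [541.6, 12.3]] 59.1
300 234 391 [[480.8, -24.0], [540.6, -26.0]] 59.8
350 213 412 [[468.9, -47.2], [551.0, -50.0]] 82.2
370 242 383 [[479.9, -57.4], [539.4, -59.4]] 59.6
0 383 [[513.1  81.7 124.5]
 [508.1 -64.6 124.5]]
```

>>> move_arm(
  targets="-0.3 0 0 -1 0 0 -2.7;-0.3 0 0 -1 0 0 -4;-0.3 0 0 0 0 0 -4;-0.3 0 0 0 0 0 -2.7;-0.3 -0.7 0 0 0 0 0",
)

```text
clock: 15.0
eef_pos: [511.2, -45.8, 124.8]
tool_rot: [-3.141, -0.002, 1.776]
force: [-0.4, 0.5, -1.5]
width: 57.9
gripper_force: 64.7
```

>>> move_arm(
  targets="-0.3 -1.4 -0.3 0 0 0 0;-0.3 -1.8 -0.4 0 0 0 0;-0.3 -1.8 -0.4 0 0 0 0;-0.3 -1.8 -0.3 0 0 0 0;-0.3 -1.8 -0.3 0 0 0 0",
)

```text
clock: 15.42
eef_pos: [511.8, -136.2, 124.5]
tool_rot: [-3.14, -0.0, 1.771]
force: [-0.4, 0.2, -2.0]
width: 57.8
gripper_force: 64.7
```

>>> move_arm(
  targets="-0.3 -1.8 -0.3 0 0 0 0;-0.3 -1.8 -0.4 0 0 0 0;-0.3 -1.8 -0.4 0 0 0 0;-0.3 -1.8 -0.3 0 0 0 0;-0.3 -1.8 -0.3 0 0 0 0",
)

```text
clock: 15.83
eef_pos: [513.0, -227.9, 124.5]
tool_rot: [-3.14, -0.001, 1.771]
force: [-0.1, 0.6, -2.2]
width: 57.8
gripper_force: 64.7
```

>>> move_arm(
  targets="-0.3 -1.8 -0.3 0 0 0 0;-0.3 -1.4 -0.4 0 0 0 0;-0.3 -0.7 -0.2 0 0 0 0;-0.3 0 0 0 0 0 0;-0.3 0 0 0 0 0 0",
)

```text
clock: 16.25
eef_pos: [512.4, -266.0, 124.8]
tool_rot: [-3.141, -0.001, 1.772]
force: [-0.5, 0.5, -1.5]
width: 58.1
gripper_force: 64.7
```

```bash
python3 - <<'E'
from m import *
e=shot('side','d9.png');d=shot('scene','s9.png')
for k,dd,s in(('scene',d,None),('side',e,None)):
    h=cv2.cvtColor(dd['color'],cv2.COLOR_RGB2HSV).astype(int)
s=read_state();print(s['clock'],s['eef_pos'],np.degrees(s['tool_rot']),s['width'])
im=np.hstack([cv2.resize(d['color'][120:280,170:383],(400,300)),cv2.resize(e['color'][120:280,250:463],(400,300))])
cv2.imwrite('pics/c9.png',im[:,:,::-1])
E
```

```text
16.35 [ 512.92731441 -264.7653885   125.1674824 ] [ 1.79996205e+02 -6.97781323e-02  1.01653405e+02] 57.74833309234248
```

View pics/c9.png

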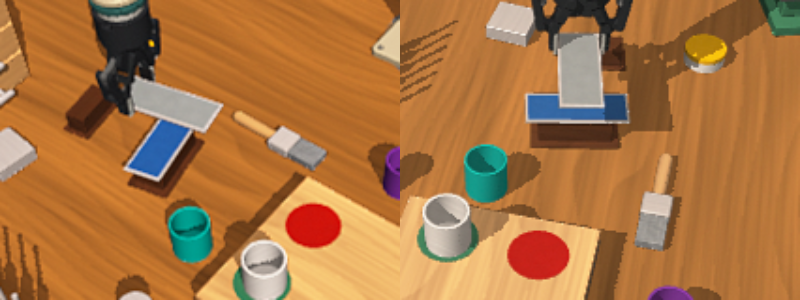

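>>> move_arm(
  targets="-0.3 -0.9 -0.1 0 0 0 0;-0.3 -0.9 -0.1 0 0 0 0;-0.3 0 0 1 0 0 0;-0.3 0 0 1.8 0 0 0;-0.3 0 0 1.8 0 0 0",
)

```text
clock: 16.77
eef_pos: [514.7, -285.1, 78.7]
tool_rot: [3.141, 0.001, 1.772]
force: [-0.8, 0.4, -2.2]
width: 57.9
gripper_force: 64.7
```

>>> move_arm(
  targets="-0.3 0 0 1.5 0 0 0;-0.3 0 0 0.8 0 0 0;-0.3 0 0 0 0 0 0;-0.3 0 0 0 0 0 0",
)

```text
clock: 17.1
eef_pos: [514.4, -284.3, 55.9]
tool_rot: [-3.141, -0.001, 1.773]
force: [0.8, -0.3, -1.9]
width: 57.8
gripper_force: 64.7
```

```bash
python3 - <<'E'
from m import *
for n in('scene','side'):
    d=shot(n,'z_'+n+'.png');h=cv2.cvtColor(d['color'],cv2.COLOR_RGB2HSV).astype(int);H,S,V=h[...,0],h[...,1],h[...,2]
    m=((H>98)&(H<125)&(S>100)).astype(np.uint8);box={'scene':(230,170,300,225),'side':(300,160,390,200)}[n]
    k=np.zeros_like(m);k[box[1]:box[3],box[0]:box[2]]=1;m&=k
    nn,l,st,c=cv2.connectedComponentsWithStats(m)
    for i in range(1,nn):
        if st[i,4]>15: print(n,'blue part',st[i],c[i].round(1),onz(d,c[i],54).round(1)[0,:2])
s=read_state();print(s['clock'],s['eef_pos'],np.degrees(s['tool_rot']),s['force'])
E
```

```text
scene blue part [258 177  18   9  88] [266.8 180.9] [ 446.7 -243.8]
scene blue part [239 196  23  18 235] [249.8 204.9] [ 548.  -224.1]
side blue part [318 171  16  13 188] [325.3 176.8] [ 554.8 -223.9]
side blue part [356 171  15  13 173] [362.9 177. ] [ 454.1 -243.7]
17.2 [ 515.18512054 -284.60308519   57.0647997 ] [1.79921979e+02 4.70735045e-02 1.01570756e+02] [ 0.66857492  0.58470521 -2.26487627]
```

>>> move_arm(
  targets="-0.3 0.1 0 0.5 0 0 0;-0.3 0 0 0.5 0 0 0;-0.3 0 0 0.3 0 0 0;-0.3 0 0 0.1 0 0 0;-0.3 0 0 0 0 0 0",
)

```text
clock: 17.62
eef_pos: [514.0, -283.3, 42.0]
tool_rot: [-3.141, -0.0, 1.773]
force: [0.8, 0.3, -2.2]
width: 58.2
gripper_force: 64.7
```

>>> move_arm(
  targets="-0.3 0 0 0.1 0 0 0;-0.3 0 0 0 0 0 0",
)

```text
clock: 17.78
eef_pos: [514.3, -283.4, 41.3]
tool_rot: [3.141, 0.0, 1.773]
force: [-0.6, 0.6, -2.1]
width: 57.9
gripper_force: 64.7
```

>>> move_arm(
  targets="-0.3 0 0 0.1 0 0 0;-0.3 0 0 0 0 0 0",
)

```text
clock: 17.95
eef_pos: [514.4, -283.5, 40.4]
tool_rot: [3.141, 0.0, 1.773]
force: [0.0, -0.1, -1.5]
width: 57.9
gripper_force: 64.7
```

>>> move_arm(
  targets="-0.3 0 0 0.1 0 0 0;-0.3 0 0 0 0 0 0",
)

```text
clock: 18.12
eef_pos: [514.4, -283.6, 39.7]
tool_rot: [3.141, 0.0, 1.773]
force: [-0.9, -0.2, 1.4]
width: 58.0
gripper_force: 65.0
```

>>> move_arm(
  targets="-0.3 0 0 0.05 0 0 0;-0.3 0 0 0 0 0 0",
)

```text
clock: 18.28
eef_pos: [514.5, -283.6, 39.4]
tool_rot: [3.141, 0.001, 1.773]
force: [-0.8, -0.5, 4.9]
width: 58.0
gripper_force: 65.3
```

>>> move_arm(
  targets="-0.3 0 0 0.05 0 0 0;-0.3 0 0 0 0 0 0",
)

```text
clock: 18.45
eef_pos: [514.4, -283.6, 39.2]
tool_rot: [3.141, 0.001, 1.773]
force: [-1.9, 0.1, 8.2]
width: 57.7
gripper_force: 65.5
```

```bash
python3 - <<'E'
from m import *
d=shot('wrist','w10.png');h=cv2.cvtColor(d['color'],cv2.COLOR_RGB2HSV).astype(int)
s=read_state();print(s['clock'],s['eef_pos'],s['force'])
E
```

```text
18.5 [ 514.43736666 -283.58618678   39.18378113] [-1.31039534  0.13789726  8.0917252 ]
```

View pics/w10.png

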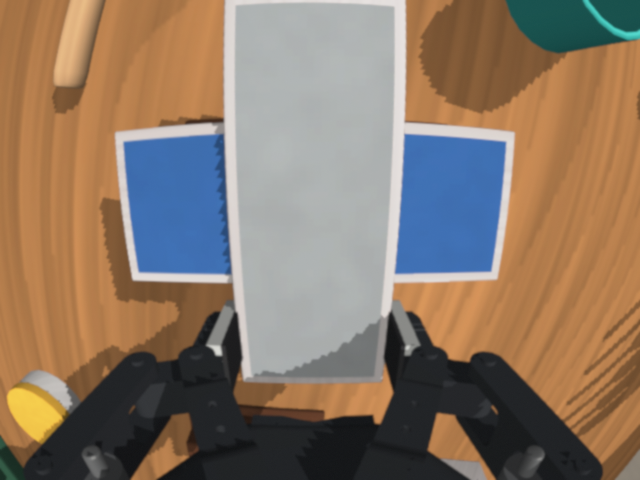

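The wrist view shows grey lying squarely across blue. Blue corners are (117,132), (514,132), (498,278), (134,279), and the grey near end is at (244,381)–(382,381).

```bash
python3 - <<'E'
from m import *
d=shot('wrist')
b=onz(d,[(117,132),(514,132),(498,278),(134,279)],54,True)[:,:2];g=onz(d,[(244,382),(382,382)],58,True)[:,:2]
s=onz(d,[(231,200),(400,200)],58,True)[:,:2]
bc=b.mean(0);u=b[1]-b[0]+b[2]-b[3];L=np.linalg.norm(u)/2;u/=2*L;v=np.array([-u[1],u[0]])
print('blue',bc,L,np.degrees(np.arctan2(u[1],u[0])))
print('rel near corners (u,v)',np.c_[(g-bc)@u,(g-bc)@v].round(1));print('sides',np.c_[(s-bc)@u,(s-bc)@v].round(1))
E
```

```text
blue [ 505.33629848 -233.34443437] 149.04869424010363 11.666143939064185
rel near corners (u,v) [[-31.1 -75.6]
 [ 28.2 -75.8]]
sides [[-29.7   2.8]
 [ 28.8   2.8]]
```

>>> move_arm(
  targets="-0.3 0 0 -0.05 0 0 0;0 0 0 0 0 0 0;0.4 0 0 0 0 0 0;0.6 0 0 0 0 0 0;0.7 0 0 0 0 0 0",
)

```text
clock: 18.97
eef_pos: [514.2, -283.3, 38.5]
tool_rot: [3.142, -0.0, 1.773]
force: [0.3, 0.9, 0.2]
width: 72.5
gripper_force: 0.0
```

>>> move_arm(
  targets="0.8 0 0 0 0 0 0;0.8 0 0 0 0 0 0;0.8 0 0 -1 0 0 0;0.8 0 0 -2 0 0 0;0.8 0 0 -3 0 0 0",
)

```text
clock: 19.38
eef_pos: [512.5, -282.6, 97.9]
tool_rot: [-3.138, -0.003, 1.773]
force: [0.3, -0.7, -1.0]
width: 76.7
gripper_force: 0.0
```

>>> move_arm(
  targets="0.8 0 0 -3 0 0 0;0.8 0 0 -3 0 0 0;0.8 -2 0 -2 0 0 0;0.8 -2 0 0 0 0 0;0.8 0 0 0 0 0 0",
)

```text
clock: 19.8
eef_pos: [523.2, -328.0, 181.3]
tool_rot: [3.139, 0.006, 1.768]
force: [-1.0, -0.8, -0.3]
width: 77.1
gripper_force: 0.0
```

```bash
python3 - <<'E'
from m import *
d=shot('wrist');e=shot('scene');f=shot('side')
h=cv2.cvtColor(e['color'],cv2.COLOR_RGB2HSV).astype(int)
s=read_state();print(s['clock'],s['eef_pos'],s['force'],s['width'])
im=np.hstack([cv2.resize(d['color'],(400,300)),np.vstack([cv2.resize(e['color'][120:330,170:450],(400,300))])])
im=np.vstack([im,np.hstack([cv2.resize(f['color'][120:330,180:460],(400,300)),np.zeros((300,400,3),np.uint8)])])
cv2.imwrite('pics/c11.png',im[:,:,::-1])
E
```

```text
19.95 [ 521.80087797 -322.00436535  178.83021743] [0.39865082 0.29936542 0.13376766] 77.07285732474595
```

View pics/c11.png

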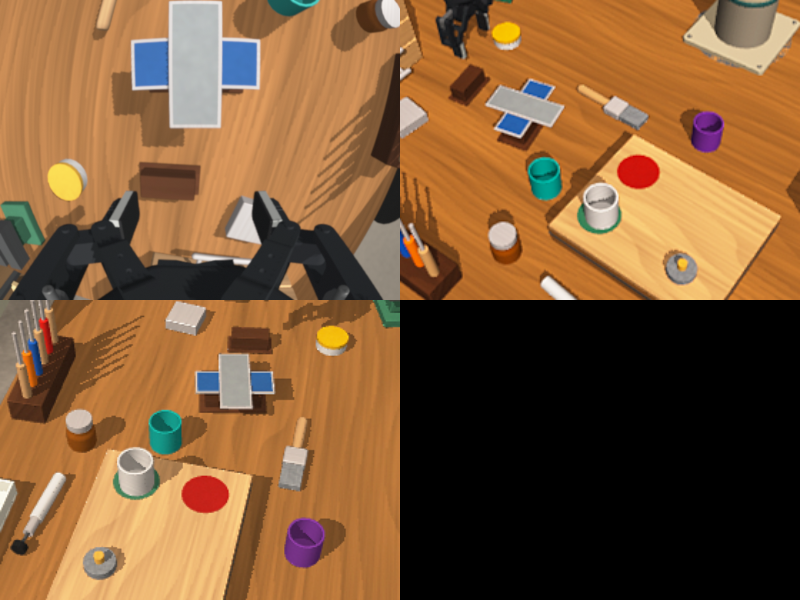

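The views show grey lying crosswise and centred on blue, the pot on green, and everything else where it was. I'll hand in.

```bash
python3 -c "
from cell import order
print(order.finish_job())"
```

```text
the job is handed in; nothing more can be done
None
```

The job is handed in after about 20 s of robot time: the pot is on the green mark (roughly 4 mm off its middle), the grey plate lies crosswise on the blue plate, centred to about 1.5 mm and square to about 1°, and nothing else was disturbed.

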